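Stack a slide tray by feel and push the stack under the keeper

ROBOT

A 7-joint arm with a two-finger parallel gripper is mounted at the origin on the work surface. World frame = base frame: x ahead of the robot, y to its left, z up, the work surface at z = 0. Lengths are in m, angles in rad, forces in N, time in s.
With the tool pointing down it reaches from about 0.425 to 0.925 m from the base axis. Payload 6.8 kg.
Tool frame: the origin (TCP) lies between the finger pads; the fingertips stand 14 mm ahead of it and the grasp point (between the pads) lies 5 mm behind it; z points along the fingers, y is the direction in which the jaws open and shut (so a half turn about z gives the same grasp; the last joint's range is limited). The gripper opens to 85 mm and grips with 20 to 120 N. Pads are 22 mm wide; open, the fingers measure 114 mm over their backs; the gripper's body (76 mm by 85 mm) begins 54 mm behind the grasp point. The pads swing forward as they close: fully open they stand 13 mm farther back than shut.
Start: joints at [-1.211, 0.477, 0.022, 1.555, -0.011, 1.109, -0.083], TCP at [0.304, 0.602, 0.245] pointing down, gripper open.
Joint ranges: [-2.96, 2.96], [-0.34, 2.1], [-1.41, 1.46], [0.24, 2.44], [-1.37, 4.51], [0.17, 1.92], [-2.96, 2.96]. Speed limits (rad/s): [2.39, 2.39, 3.14, 3.14, 3.14, 3.14, 3.14].

INTERFACE

Orientations are given as a unit quaternion [w, x, y, z].
In Python, from station import bot gives the robot as it stands.
- The arm moves only by the shell command python3 -m crank 'ROWS' [FORCE]. ROWS is JSON, a list of rows, each a list of 3 entries, a list of its own where there are three numbers: the shift along the tool's x, y, z in m, then the turn, a rotation vector about the tool's x, y, z in degrees, then the finger opening in m, from 0 to 0.0854. A call has 1 to 10 rows; each row shifts and turns the commanded pose from where the row before left it, along the tool's axes as they then stand; what a row does not reach is not made up. A row lasts 1/8 s, in which the tool goes at most 62.5 mm and 10.7 degrees, less where a joint would pass 70% of its speed; a pose out of reach is approached as far as the arm can. A call is refused whole if a number of a shift passes 0.0625 or a number of a turn 10.7, either way. A call with a gripper value outside its range is refused whole. The fingers move at their own pace and stop on an object; FORCE is the grip in N (left out, the last holds). Time passes only in rows, so rows that do not move let the fingers close. It gives the time, the measured TCP pose, the force and the opening at its end, in the units of the state.
- bot.get_obs(): the state, without advancing time (a new reading comes with each control period).
- bot.read_camera(name): name is "side" or "top"; returns (picture, depth): 384x512x3 uint8, red, green, blue; 384x512 float32, m along the optical axis (not along the pixel's ray), 0 where there is no reading.
- bot.calibration(name): a dict with "fx", "fy", "cx", "cy" (pixels), "D" ([k1, k2, p1, p2, k3] as OpenCV has them; the pictures are not rectified), "extrinsics" (4x4, takes a point from camera to world coordinates). Camera axes: x right, y down, z forward; pixel columns grow to the right and rows downward; lengths in m; the calibration is good to about 2 mm. A picture is of the moment at which its call begins. calibration takes no time and is no camera call.
- bot.hand_in(): hands the job in, once; it reports no verdict.
The state is a dict: "t": time; "q": joint angles; "joint_vel": joint speeds; "joint_torque": joint torques, N m; "eef_pos": TCP position; "tool_rot": TCP orientation; "contact_force": force on the tool from outside, world axes, zero at the start; "torque": the same for the moment, N m; "gripper_width": opening from 0.0 (shut) to 1.0 (fully open).
Only numpy, scipy, OpenCV 4.12 (cv2) and the standard library are available. Lean on these libraries where they do the work, as an engineer would, in place of code of your own. Each camera call takes 0.05 s, during which the arm holds its last target.

TASK

Pick up the blue slide tray by its spine and lower it gently onto the white tray that stands in the stacking base, feeling for the sockets until all four corner lugs drop in and the blue tray sits fully down and level. Then push the stacked pair back together along the runners until the white tray meets the buffers of the back stop, with the blue tray's end under the yellow keeper lip, and let go. The trays carry glass slides: never press or push the tray against anything with more than 30 N, and leave the oil bottle, the jar and the slide box alone.

Things in the scene. Friction and masses are not known exactly. Their poses are not given: they have to be found in the camera images.
- tray: the loose blue slide tray to be stacked, 0.45 to 0.7 kg, 230 mm long (x), 168 mm wide (y), 60 mm high (z up). Origin: its centre at the level of its lug tips, on which it stands. It is the same either way round. Flat flanges 24 mm wide along both long sides, their tops (the rim) at z = 60 mm; inside, the floor with glass slides lying flat is at z = 16.5 mm
- spine (a point): top centre of the blue tray's white carrying spine, at z = 58 mm of the tray, with the tray's axes. The spine is where to grip: 14 mm thick (along y), 224 mm long (along x), 41 mm tall above the slides; the tray is open for 53 mm on either side of it
- lug (a point): tip centre of one of the blue tray's four lugs, at x = 88, y = 72 mm of the tray (the others at +-88, +-72). Lugs are round, 12 mm in diameter, 10 mm long, the tip tapered to 10 mm over the last 2 mm; above each is a square leg whose shoulder (z = 10 mm) comes to rest on the white tray's flange
- base: the stacking base, fixed: plate 330 mm (x) by 200 mm, 8 mm thick, low runners along its sides on soft rubber mounts that sink about 1 mm per 12 N. Origin: centre of its underside; +x points to its back stop, two posts (front faces at x = 143 mm) with black buffers. In it stands the white bottom tray, shaped like the blue one, square to the base, centred at y = 0, lug tips at z = 8 mm, rim at z = 68 mm
- mid (a point): a point fixed in the base, at x = -14, y = 0, z = 68 mm, with its axes: the middle of the places where the white tray's centre may stand at the start, at the height of its flanges. It stands up to 12 mm nearer or farther along x; just where is not reported: see it or feel for it. It slides along the base's x only (never in y or yaw), from x = -32 to +20 mm, with a drag of about 8 N
- sockets (a point): the point of the base midway between two of the white tray's sockets if that stood at mid: x = 74, y = 0, z = 68 mm, with the base's axes. The four sockets in the flanges are at x = +-88, y = +-72 mm from the white tray's centre, 14.5 mm (x) by 15.5 mm (y), 14 mm deep, without bevels. A lug on a flange instead of in its socket leaves the blue tray 10 mm too high
- lip (a point): middle of the front edge of the yellow keeper lip on the back stop, at its underside: x = 123, y = 0, z = 123 mm of the base, with its axes. The lip is 150 mm wide, 6 mm thick. It overhangs the trays' ends by 12 mm when they are home, so that nothing can be lowered onto the white tray then; a blue tray fully down passes beneath with 5 mm to spare, one on its lug tips does not
- home (a point): a point fixed in the base, x = 20, y = 0, z = 58 mm, with its axes: where the blue tray's origin lies when it is fully down on the white tray and the pair is pushed home against the buffers
- oil: small amber bottle of immersion oil, 28 mm in diameter, 65 mm tall, origin under its centre; a bystander
- jar: glass jar with a white lid, 52 mm in diameter, 75 mm tall, origin under its centre; a bystander
- slidebox: closed green slide box, 85 by 60 mm, 26 mm tall, origin under its centre; a bystander

How it is judged:
On the way:
1. the blue tray sits fully down and level on the white tray, all four lugs in their sockets, while the pair is still short of the back stop (z of tray in the frame of home between -0.0035 and 0.0015 m and angle between tray's own z axis and vertical below 0.02 rad and y of tray in the frame of home between -0.004 and 0.004 m and angle between the x axis of tray and the x axis of base, either way round below 0.03 rad and x of tray in the frame of home between -0.06 and -0.006 m), for 0.1 s.
At the end, for the whole second after the job is handed in: the blue tray is fully down on the white tray (height +1.5/-3.5 mm of home, level within 0.02 rad, square to the base within 0.03 rad, within 4 mm sideways), the pair pushed home under the lip (at most 4 mm short of the home point or 3 mm past it), at rest and released (z of tray in the frame of home between -0.0035 and 0.0015 m and angle between tray's own z axis and vertical below 0.02 rad and y of tray in the frame of home between -0.004 and 0.004 m and angle between the x axis of tray and the x axis of base, either way round below 0.03 rad and x of tray in the frame of home between -0.004 and 0.003 m and linear speed of tray below 0.01 m/s); the robot touches nothing.
It fails at once if the blue tray is pressed, pushed or dropped on the white tray, the stop or any part of the base with more than 30 N (contact force between tray and base above 30 N).
It fails at once if the oil bottle is moved by more than 20 mm or tipped (distance of oil from where it was at the start of the episode above 0.02 m or angle between oil's own z axis and vertical above 0.3 rad).
It fails at once if the jar is moved by more than 20 mm or tipped (distance of jar from where it was at the start of the episode above 0.02 m or angle between jar's own z axis and vertical above 0.3 rad).
It fails at once if the slide box is moved by more than 20 mm or tipped (distance of slidebox from where it was at the start of the episode above 0.02 m or angle between slidebox's own z axis and vertical above 0.3 rad).
It also fails if it takes over 67 s, if anything falls off the work surface, if the arm or the gripper's body presses on something with over 40 N, if the wrist force passes 120 N, or if a joint passes its speed limit or range.

## Working session

There is one attempt and no reset: what is moved stays moved. The work goes in short steps, Python scripts to look and compute and a shell command to move; the robot and the scene stay as the last step left them, time stands still between calls to the robot, and variables do not carry over. Pictures are saved under pics/ and viewed, and the job is handed in when it is done.

```bash
ls; mkdir -p pics
python3 - <<'E'
from station import bot
import cv2,numpy as np
print(bot.get_obs())
for n in ["side","top"]:
    im,d=bot.read_camera(n); np.savez(f"pics/{n}0.npz",im=im,d=d)
    cv2.imwrite(f"pics/{n}0.png",cv2.resize(im[:,:,::-1],(800,600),interpolation=cv2.INTER_CUBIC))
    c=bot.calibration(n);print(n,c)
E
```

```text
pics
{'t': 0.0, 'q': array([-1.21109433,  0.4777982 ,  0.02233793,  1.55648446, -0.01150041,
        1.10931605, -0.083112  ]), 'joint_vel': array([ 0.00031611, -0.00098081,  0.00105725, -0.0013356 , -0.00183389,
        0.00038752,  0.00122771]), 'joint_torque': array([ 7.70651550e-04, -5.96467388e+01,  1.60809863e+00, -2.81205279e+01,
        1.24327355e-02,  9.34716052e-03, -2.68665900e-05]), 'eef_pos': array([0.30412133, 0.60194652, 0.24431301]), 'tool_rot': array([-1.49369928e-04,  2.31768756e-01,  9.72770457e-01, -9.26994026e-04]), 'contact_force': array([-0.77961143,  0.88692449,  0.34117375]), 'torque': array([-0.01529769, -0.02570818, -0.02446094]), 'gripper_width': 1.0009438875653567}
side {'fx': 440.33613617787256, 'fy': 440.33613617787256, 'cx': 248.98533700943764, 'cy': 186.52086668788073, 'D': array([-0.11345396,  0.        ,  0.        ,  0.        ,  0.        ]), 'extrinsics': array([[ 0.81989438, -0.31682827,  0.47685748,  0.16025421],
       [-0.57204739, -0.41970665,  0.70470427, -0.57901333],
       [-0.02312998, -0.85056815, -0.5253559 ,  0.56900564],
       [ 0.        ,  0.        ,  0.        ,  1.        ]])}
top {'fx': 353.5468347484694, 'fy': 353.5468347484694, 'cx': 253.34189279861693, 'cy': 188.8493511222309, 'D': array([-0.10501635,  0.        ,  0.        ,  0.        ,  0.        ]), 'extrinsics': array([[-0.02257369, -0.99429136,  0.10428387,  0.5169489 ],
       [-0.99972315,  0.02175752, -0.00895759,  0.04154684],
       [ 0.0066375 , -0.10445721, -0.99450723,  0.87233125],
       [ 0.        ,  0.        ,  0.        ,  1.        ]])}
```

View pics/top0.png

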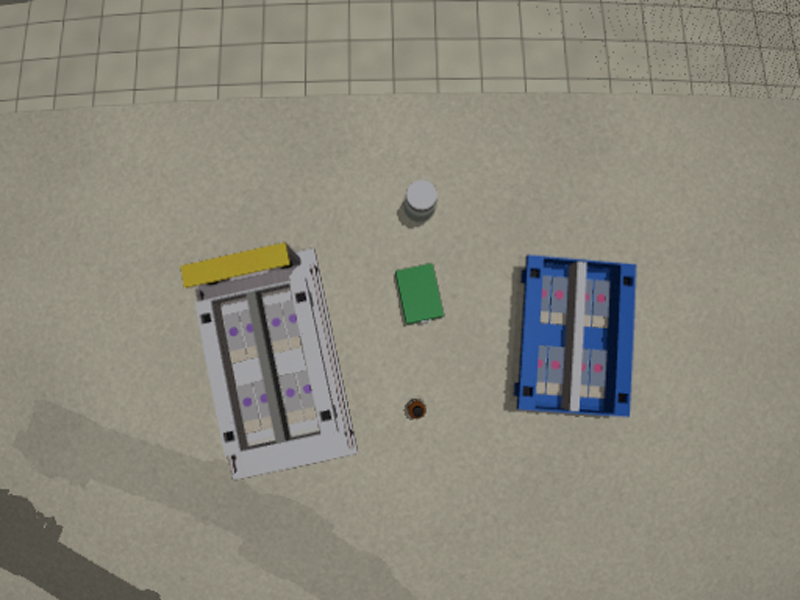

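View pics/side0.png

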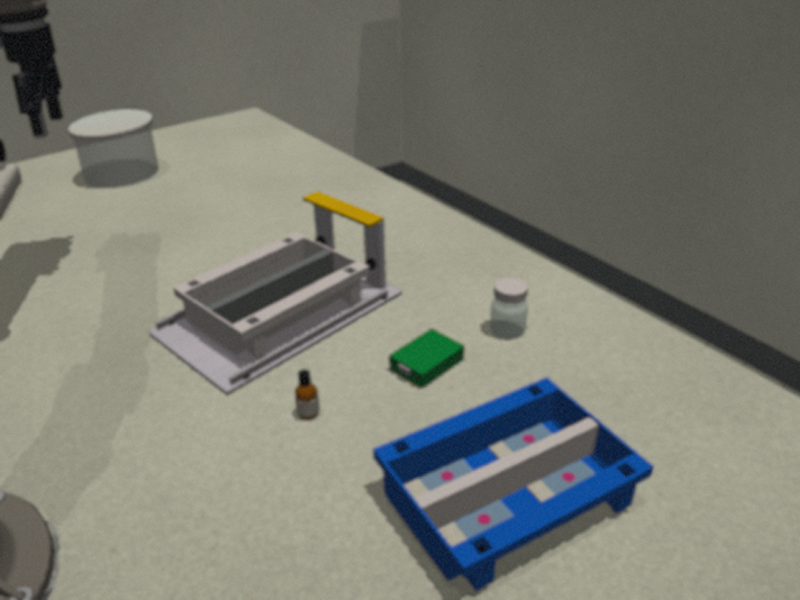

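The top view (800 px wide) shows the blue tray at about (577,337) with its spine running vertically, the white tray in the base at about (265,370), and the yellow lip at (235,265). The jar is at (420,200), the green box at (420,293) and the oil bottle at (415,408), all between the two trays. I'll enlarge this to read the sockets.

Run:
```python
import cv2,numpy as np
im=np.load("pics/top0.npz")["im"][:,:,::-1]
def crop(u0,v0,u1,v1,s,n):
    c=cv2.resize(im[v0:v1,u0:u1],None,fx=s,fy=s,interpolation=cv2.INTER_CUBIC)
    for u in range(u0-u0%10+10,u1,10): cv2.line(c,(int((u-u0+.5)*s),0),(int((u-u0+.5)*s),6 if u%50 else 16),(0,0,255),1)
    for v in range(v0-v0%10+10,v1,10): cv2.line(c,(0,int((v-v0+.5)*s)),(6 if v%50 else 16,int((v-v0+.5)*s)),(0,0,255),1)
    cv2.imwrite(n,c)
crop(110,150,235,310,3.75,"pics/w.png"); crop(320,155,415,275,5,"pics/b.png")
```

```text
(no output)
```

View pics/w.png

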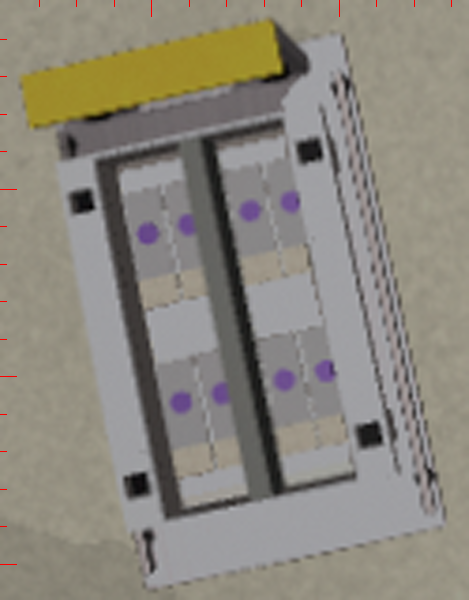

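View pics/b.png

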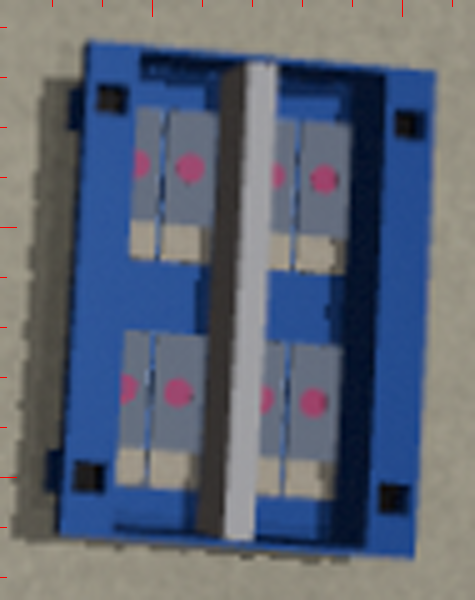

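```bash
cat > h.py <<'E'
import numpy as np,cv2
from station import bot
def ray(n,uv):
    c=bot.calibration(n);K=np.array([[c['fx'],0,c['cx']],[0,c['fy'],c['cy']],[0,0,1]])
    p=cv2.undistortPoints(np.array(uv,float).reshape(-1,1,2),K,c['D']).reshape(-1,2)
    E=c['extrinsics'];return E[:3,3],np.c_[p,np.ones(len(p))]@E[:3,:3].T
def atz(n,uv,z):
    o,r=ray(n,uv);return o+r*((z-o[2])/r[:,2])[:,None]
def bydepth(n,uv,d):
    o,r=ray(n,uv);return o+r*np.array(d)[:,None]
def fit(obj,pts): # 2D rigid: pts=R obj+t
    a=obj.mean(0);b=pts.mean(0);A=obj-a;B=pts-b
    th=np.arctan2((A[:,0]*B[:,1]-A[:,1]*B[:,0]).sum(),(A*B).sum())
    R=np.array([[np.cos(th),-np.sin(th)],[np.sin(th),np.cos(th)]])
    t=b-R@a;return th,t,pts-(obj@R.T+t)
def cen(im,u,v,r=4,dark=True):
    u,v=int(round(u)),int(round(v))
    g=im[v-r:v+r+1,u-r:u+r+1].astype(float).sum(2);w=np.clip(np.median(g)-g- .25*(np.median(g)-g.min()),0,None)
    vv,uu=np.mgrid[v-r:v+r+1,u-r:u+r+1];return (w*uu).sum()/w.sum(),(w*vv).sum()/w.sum()
E
python3 - <<'E'
from h import *
D=np.load("pics/top0.npz");im=D["im"];d=D["d"]
S=np.array([[88,72],[88,-72],[-88,72],[-88,-72]])/1000
for nm,cr,s,o,z in [("white",[(82,202),(310,151),(137,485),(370,435)],3.75,(110,150),.068),("blue",[(111,99),(409,124),(90,476),(394,498)],5,(320,155),.060)]:
    raw=[(o[0]+x/s-.5,o[1]+y/s-.5) for x,y in cr]
    uv=[cen(im,*p) for p in raw];print(nm,np.round(raw,1).tolist(),np.round(uv,2).tolist())
    for q in (uv,raw):
        P=atz("top",q,z);th,t,res=fit(S,P[:,:2]);print(P.round(4).tolist(),"yaw deg",np.degrees(th),"c",t,"res mm",(res*1e3).round(1).tolist())
    off=[(-5,0),(5,0),(0,6),(0,-6)]
    for p in uv:
        print([bydepth("top",[(p[0]+a,p[1]+b)],[d[int(round(p[1]+b)),int(round(p[0]+a))]])[0,2].round(4) for a,b in off])
# base corners
cc=[(110+x/3.75-.5,150+y/3.75-.5) for x,y in [(150,587),(443,522),(343,36)]]
B=atz("top",cc,.008);print("base corners",B.round(4).tolist())
th,t,res=fit(np.array([[-165,100],[-165,-100],[165,-100]])/1000,B[:,:2]);print(np.degrees(th),t,(res*1e3).round(1))
# lip front edge underside ~ top edges z=.129
L=atz("top",[(110+x/3.75-.5,150+y/3.75-.5) for x,y in [(33,127),(284,73),(22,75),(272,20)]],.129);print("lip top",L.round(4).tolist())
# spine ends
T=atz("top",[(320+x/5-.5,155+y/5-.5) for x,y in [(262,63),(239,539)]],.058);print("spine",T.round(4).tolist())
# tops of bystanders
for n,(x,y) in dict(jar=(421,193),box=(419,293),oil=(415,408)).items():
    u,v=x*.64,y*.64;print(n,bydepth("top",[(u,v)],[d[int(v),int(u)]]).round(3))
E
```

```text
white [[131.4, 203.4], [192.2, 189.8], [146.0, 278.8], [208.2, 265.5]] [[131.64, 203.38], [192.21, 189.78], [146.34, 278.72], [208.18, 265.44]]
[[0.5738, 0.3152, 0.068], [0.6022, 0.1744, 0.068], [0.4023, 0.2808, 0.068], [0.4303, 0.1398, 0.068]] yaw deg 11.344958594704588 c [0.50215521 0.22754596] res mm [[-0.5, -0.3], [-0.4, 0.1], [0.6, -0.0], [0.3, 0.1]]
[[0.5738, 0.3158, 0.068], [0.6022, 0.1745, 0.068], [0.4021, 0.2815, 0.068], [0.4302, 0.1398, 0.068]] yaw deg 11.326265193879166 c [0.50208056 0.22791565] res mm [[-0.4, 0.0], [-0.3, -0.1], [0.4, 0.3], [0.2, -0.2]]
[np.float64(0.0687), np.float64(0.0633), np.float64(0.0693), np.float64(0.0671)]
[np.float64(0.0683), np.float64(0.069), np.float64(0.0673), np.float64(0.0651)]
[np.float64(0.0676), np.float64(0.0679), np.float64(0.0679), np.float64(0.064)]
[np.float64(0.0685), np.float64(0.0656), np.float64(0.0657), np.float64(0.0673)]
blue [[341.7, 174.3], [401.3, 179.3], [337.5, 249.7], [398.3, 254.1]] [[342.26, 174.06], [401.44, 179.36], [337.88, 250.01], [398.12, 254.16]]
[[0.6324, -0.1746, 0.06], [0.617, -0.3171, 0.06], [0.4569, -0.1
[... 410 characters left out ...]
float64(0.0597), np.float64(0.0643)]
[np.float64(0.0593), np.float64(0.0595), np.float64(0.063), np.float64(0.0594)]
[np.float64(0.0565), np.float64(0.0168), np.float64(0.0603), np.float64(0.0594)]
[np.float64(0.059), np.float64(0.0001), np.float64(0.0616), np.float64(0.0605)]
base corners [[0.3279, 0.2916, 0.008], [0.3673, 0.1011, 0.008], [0.6848, 0.1622, 0.008]]
11.20372520457666 [0.50744006 0.22835327] [[ 1.7 -2.8]
 [ 2.3  2.9]
 [-4.  -0.1]]
lip top [[0.6131, 0.3243, 0.129], [0.6407, 0.1791, 0.129], [0.6434, 0.3315, 0.129], [0.6716, 0.1861, 0.129]]
spine [[0.6479, -0.2474, 0.058], [0.4262, -0.2248, 0.058]]
jar [[ 0.752 -0.006  0.076]]
box [[ 0.608 -0.002  0.027]]
oil [[0.437 0.01  0.064]]
```

White tray: centre about (0.502, 0.2275), yaw 11.34°, socket fit residuals below 0.6 mm. Blue tray: centre about (0.537, -0.237), yaw -5.99°, residuals 0.5 mm. The heights agree at 68 and 60 mm. I'll turn by -20.8° about tool z and go across.

```bash
python3 -m crank '[[[0,0,0],[0,0,-10.4],0.05],[[0,0,0],[0,0,-10.4],0.05],[[-0.0333,-0.047,0],[0,0,0],0.05],[[-0.0333,-0.047,0],[0,0,0],0.05],[[-0.0333,-0.047,0],[0,0,0],0.05],[[-0.0333,-0.047,0],[0,0,0],0.05],[[-0.0333,-0.047,0],[0,0,0],0.05],[[-0.0333,-0.047,0],[0,0,0],0.05],[[-0.0333,-0.047,0],[0,0,0],0.05],[[-0.0333,-0.047,0],[0,0,0],0.05]]'
cat >> h.py <<'E'
def to(x,y,z,yaw=None):
    o=bot.get_obs();from scipy.spatial.transform import Rotation as Ro
    q=o['tool_rot'];R=Ro.from_quat([q[1],q[2],q[3],q[0]]).as_matrix()
    dw=np.array([x,y,z])-o['eef_pos'];ya=np.degrees(np.arctan2(R[1,0],R[0,0]))
    print("t",round(o['t'],2),"pos",o['eef_pos'].round(4),"yaw",ya.round(2),"z",R[:,2].round(4),"F",o['contact_force'].round(1),"T",o['torque'].round(2),"w",o['gripper_width'].__round__(3))
    print("tool shift",(R.T@dw).round(4), "turn z", None if yaw is None else round(-((yaw-ya+180)%360-180),2))
E
python3 -c "
from h import *
to(.537,-.2363,.245,174.0)"
```

```text
t: 1.35
eef_pos: [0.5305, 0.1989, 0.2451]
tool_rot: [-0.0, 0.052, 0.999, -0.0]
contact_force: [0.7, 0.0, 0.8]
gripper_width: 0.58
t 1.35 pos [0.5305 0.1989 0.2451] yaw 174.0 z [-3.e-04 -1.e-04 -1.e+00] F [0.7 0.  0.8] T [ 0.03 -0.05  0.04] w 0.58
tool shift [-5.200e-02 -4.321e-01  2.000e-04] turn z 0.0
```

```bash
python3 -m crank '[[[-0.0065,-0.054,0],[0,0,0],0.05],[[-0.0065,-0.054,0],[0,0,0],0.05],[[-0.0065,-0.054,0],[0,0,0],0.05],[[-0.0065,-0.054,0],[0,0,0],0.05],[[-0.0065,-0.054,0],[0,0,0],0.05],[[-0.0065,-0.054,0],[0,0,0],0.05],[[-0.0065,-0.054,0],[0,0,0],0.05],[[-0.0065,-0.054,0],[0,0,0],0.05],[[0,0,0.05],[0,0,0],0.05],[[0,0,0.05],[0,0,0],0.05]]'; 
python3 -c "
from h import *
to(.537,-.2363,.037,174.0)
for n in ['top','side']:
    im,d=bot.read_camera(n);cv2.imwrite(f'pics/{n}1.png',cv2.resize(im[:,:,::-1],(800,600),interpolation=cv2.INTER_CUBIC))"
```

```text
t: 2.6
eef_pos: [0.5365, -0.2354, 0.1443]
tool_rot: [0.001, 0.053, 0.999, -0.0]
contact_force: [0.6, 1.1, 0.1]
gripper_width: 0.584
t 2.6 pos [ 0.5365 -0.2354  0.1443] yaw 173.9 z [ 1.3e-03 -4.0e-04 -1.0e+00] F [0.6 1.1 0.1] T [ 0.06  0.02 -0.03] w 0.584
tool shift [-0.0004 -0.0008  0.1073] turn z -0.1
```

View pics/side1.png

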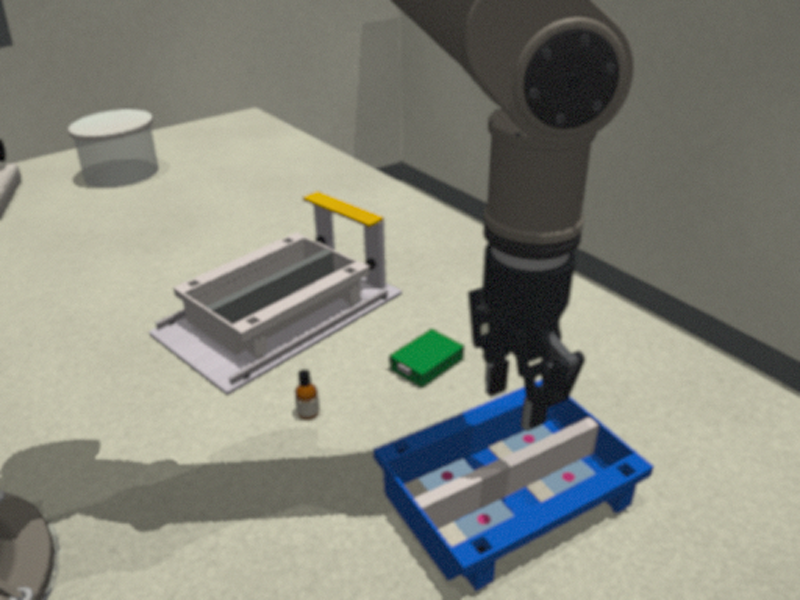

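View pics/top1.png

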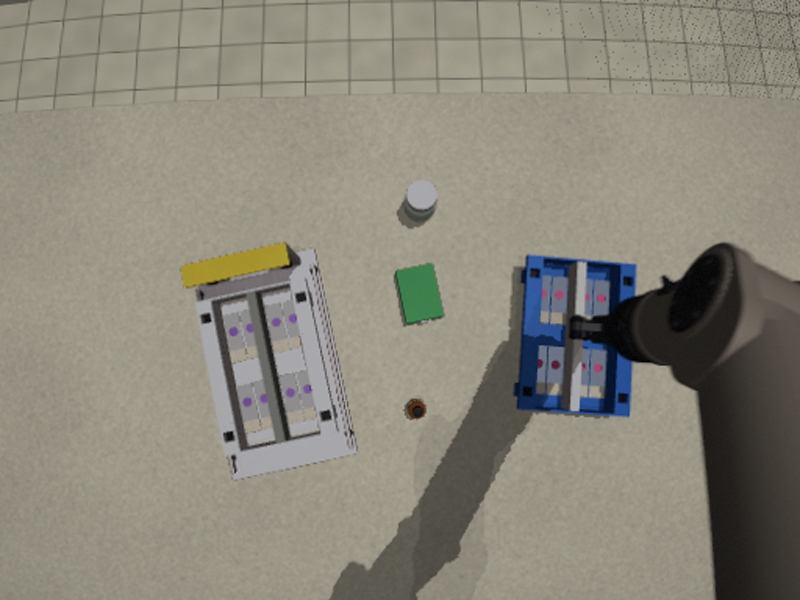

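The side view shows the open gripper over the blue tray, jaws at about (525,390) and on either side of the spine. Nothing has been disturbed. I'll descend and close at a moderate grip.

```bash
python3 -m crank '[[[0,-0.0006,0.04],[0,0,0],0.05],[[0,0,0.03],[0,0,0],0.05],[[0,0,0.02],[0,0,0],0.05],[[0,0,0.015],[0,0,0],0.05],[[0,0,0],[0,0,0],0.05]]'; 
python3 -c "
from h import *
to(.537,-.2363,.037,174.0)"
```

```text
t: 3.32
eef_pos: [0.5363, -0.2349, 0.0401]
tool_rot: [-0.0, 0.052, 0.999, 0.0]
contact_force: [0.3, 0.0, 0.3]
gripper_width: 0.583
t 3.33 pos [ 0.5363 -0.2349  0.0401] yaw 174.0 z [-8.e-04  4.e-04 -1.e+00] F [0.3 0.  0.3] T [ 0.02 -0.03  0.02] w 0.583
tool shift [-0.0008 -0.0014  0.0031] turn z -0.0
```

```bash
python3 -m crank '[[[-0.0005,-0.001,0.003],[0,0,0],0.03],[[0,0,0],[0,0,0],0.02],[[0,0,0],[0,0,0],0.0],[[0,0,0],[0,0,0],0.0],[[0,0,0],[0,0,0],0.0],[[0,0,0],[0,0,0],0.0]]' 80; 
python3 -c "
from h import *
to(.537,-.2363,.037,174.0)"
```

```text
t: 4.08
eef_pos: [0.5373, -0.2361, 0.0381]
tool_rot: [0.001, 0.052, 0.999, -0.0]
contact_force: [-1.4, 1.4, 6.2]
gripper_width: 0.152
t 4.08 pos [ 0.5373 -0.2361  0.0381] yaw 174.0 z [ 1.1e-03 -1.0e-04 -1.0e+00] F [-1.4  1.4  6.2] T [0.19 0.24 0.04] w 0.152
tool shift [ 0.0003 -0.0003  0.0011] turn z -0.0
```

```bash
python3 -m crank '[[[0,0,-0.01],[0,0,0],0.0],[[0,0,-0.02],[0,0,0],0.0],[[0,0,-0.03],[0,0,0],0.0],[[0,0,-0.04],[0,0,0],0.0],[[0,0,-0.04],[0,0,0],0.0],[[0,0,-0.025],[0,0,0],0.0],[[0,0,0],[0,0,0],0.0],[[0,0,0],[0,0,0],0.0],[[0,0,0],[0,0,0],0.0]]'; 
python3 -c "
from h import *
to(.502,.2275,.205,191.34)
for n in ['top','side']:
    im,d=bot.read_camera(n);np.savez(f'pics/{n}2.npz',im=im,d=d);cv2.imwrite(f'pics/{n}2.png',cv2.resize(im[:,:,::-1],(800,600),interpolation=cv2.INTER_CUBIC))"
```

```text
t: 5.2
eef_pos: [0.5358, -0.2356, 0.2007]
tool_rot: [-0.002, 0.052, 0.999, 0.0]
contact_force: [0.2, -0.0, -6.0]
gripper_width: 0.153
t 5.2 pos [ 0.5358 -0.2356  0.2007] yaw 174.0 z [-3.e-03  9.e-04 -1.e+00] F [ 0.2 -0.  -6. ] T [ 0.01 -0.04  0.07] w 0.153
tool shift [ 0.082   0.457  -0.0038] turn z -17.34
```

View pics/side2.png

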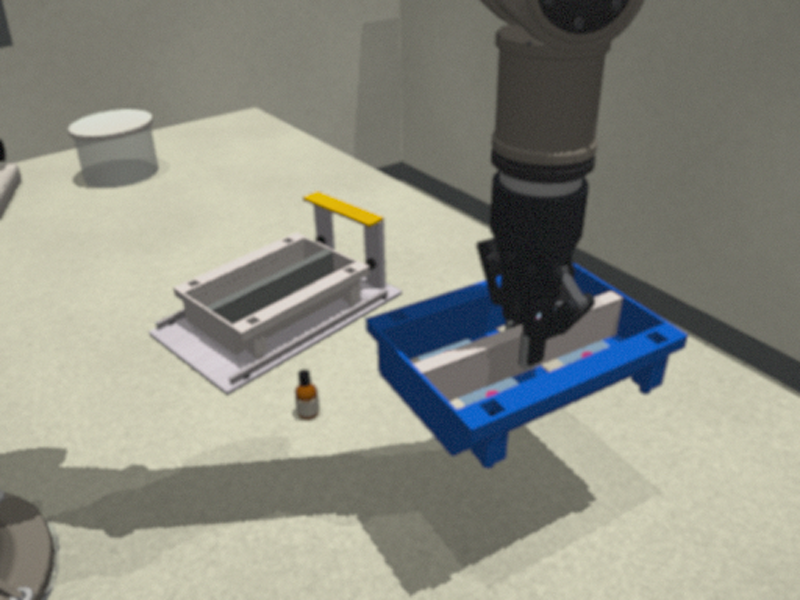

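View pics/top2.png

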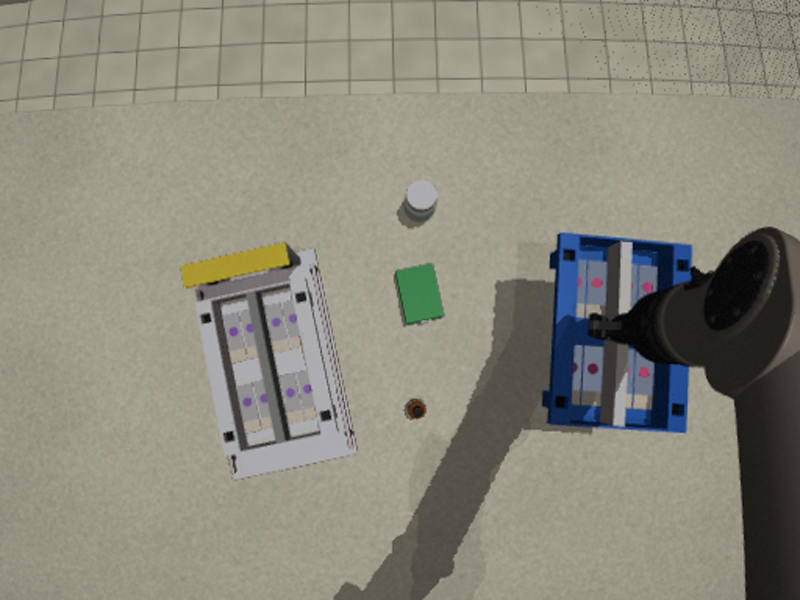

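The tray is held level, with its weight reading about 6 N (0.6 kg). The bystanders are untouched. I'll turn it and carry it over.

```bash
python3 -m crank '[[[0,0,0],[0,0,-4],0.0],[[0,0,0],[0,0,-8],0.0],[[0,0,0],[0,0,-5.34],0.0],[[-0.0028,0.0227,0],[0,0,0],0.0],[[-0.005,0.04,0],[0,0,0],0.0],[[-0.006,0.047,0],[0,0,0],0.0],[[-0.006,0.047,0],[0,0,0],0.0],[[-0.006,0.047,0],[0,0,0],0.0],[[-0.006,0.047,0],[0,0,0],0.0],[[-0.006,0.047,0],[0,0,0],0.0]]'
python3 -m crank '[[[-0.006,0.047,0],[0,0,0],0.0],[[-0.006,0.047,0],[0,0,0],0.0],[[-0.005,0.04,0],[0,0,0],0.0],[[-0.003,0.022,0],[0,0,0],0.0],[[0,0,0],[0,0,0],0],[[0,0,0],[0,0,0],0]]' 
python3 -c "
from h import *
to(.502,.2275,.14,191.34)
for n in ['top','side']:
    im,d=bot.read_camera(n);np.savez(f'pics/{n}3.npz',im=im,d=d);cv2.imwrite(f'pics/{n}3.png',cv2.resize(im[:,:,::-1],(800,600),interpolation=cv2.INTER_CUBIC))"
```

```text
t: 6.55
eef_pos: [0.515, 0.0646, 0.2019]
tool_rot: [-0.0, -0.099, 0.995, -0.0]
contact_force: [1.4, 0.7, -6.2]
gripper_width: 0.157
t: 7.3
eef_pos: [0.5043, 0.2191, 0.2017]
tool_rot: [-0.0, -0.098, 0.995, -0.001]
contact_force: [0.4, -1.3, -6.3]
gripper_width: 0.154
t 7.3 pos [0.5043 0.2191 0.2017] yaw -168.72 z [-9.0e-04 -1.2e-03 -1.0e+00] F [ 0.4 -1.3 -6.3] T [-0.05 -0.    0.03] w 0.154
tool shift [0.0006 0.0087 0.0617] turn z -0.06
```

View pics/side3.png

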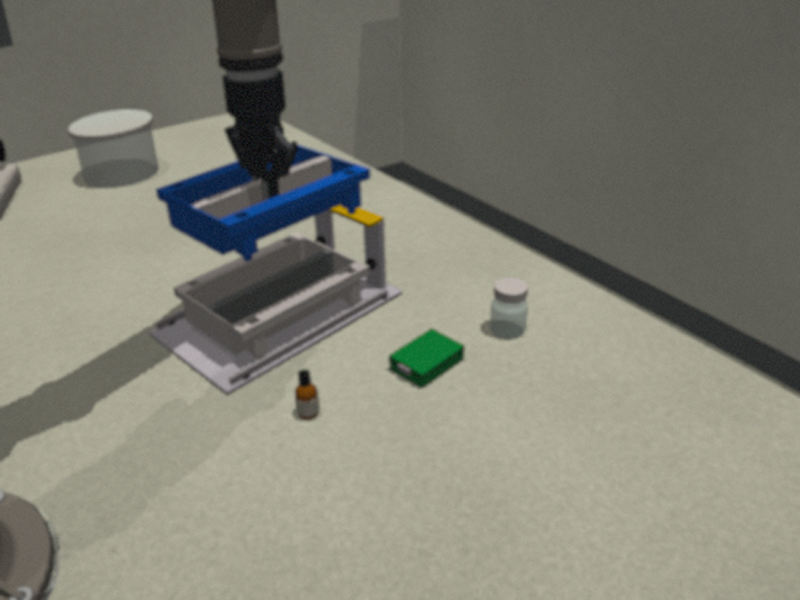

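View pics/top3.png

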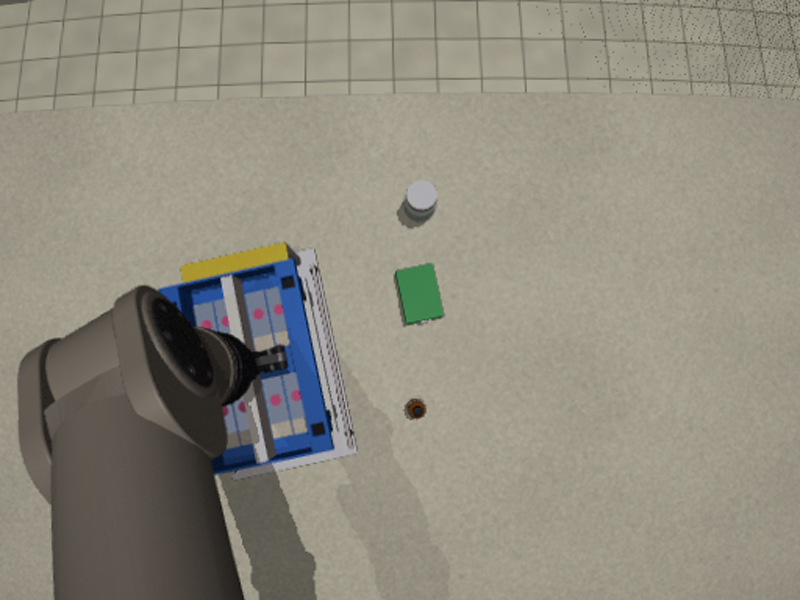

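The side view shows the blue tray level above the white one, clear of the lip. The top view shows its right-hand sockets at about (288,282) and (318,429). I'll align and lower to a hover, then measure.

```bash
python3 -m crank '[[[0.0,0.0087,0.01],[0,0,-0.06],0.0],[[0,0,0.025],[0,0,0],0.0],[[0,0,0.025],[0,0,0],0.0],[[0,0,0.01],[0,0,0],0.0],[[0,0,0],[0,0,0],0.0],[[0,0,0],[0,0,0],0.0]]'
python3 - <<'E'
from h import *
to(.502,.2275,.106,191.34)
for n in ['top','side']:
    for k in range(2):
        im,d=bot.read_camera(n);o=bot.get_obs();print(o['eef_pos'].round(4),o['tool_rot'].round(4))
    np.savez(f'pics/{n}4.npz',im=im,d=d)
im=np.load('pics/top4.npz')['im'][:,:,::-1];c=cv2.resize(im[150:310,100:235],None,fx=3.75,fy=3.75,interpolation=cv2.INTER_CUBIC);cv2.imwrite('pics/top4.png',c)
im=np.load('pics/side4.npz')['im'][:,:,::-1];c=cv2.resize(im[90:260,80:280],None,fx=3.5,fy=3.5,interpolation=cv2.INTER_CUBIC);cv2.imwrite('pics/side4.png',c)
E
```

```text
t: 8.15
eef_pos: [0.5033, 0.2291, 0.1331]
tool_rot: [0.001, -0.099, 0.995, 0.0]
contact_force: [-0.4, -0.0, -6.0]
gripper_width: 0.148
t 8.15 pos [0.5033 0.2291 0.1331] yaw -168.61 z [ 1.4e-03  9.0e-04 -1.0e+00] F [-0.4 -0.  -6. ] T [0.03 0.02 0.04] w 0.148
tool shift [ 0.0016 -0.0014  0.0271] turn z 0.05
[0.5034 0.2292 0.1333] [ 9.000e-04 -9.920e-02  9.951e-01  5.000e-04]
[0.5033 0.2291 0.1333] [ 9.000e-04 -9.920e-02  9.951e-01  4.000e-04]
[0.5032 0.229  0.1332] [ 8.000e-04 -9.920e-02  9.951e-01  4.000e-04]
[0.5031 0.229  0.1331] [ 6.000e-04 -9.930e-02  9.951e-01  3.000e-04]
```

View pics/side4.png

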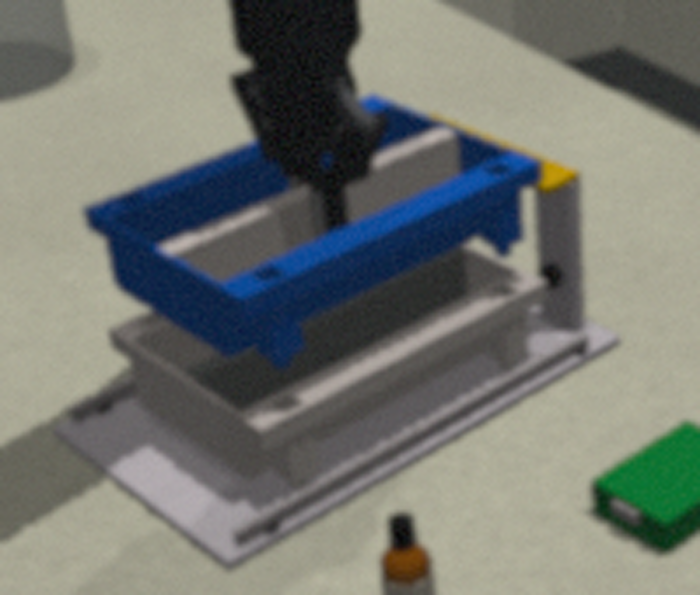

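View pics/top4.png

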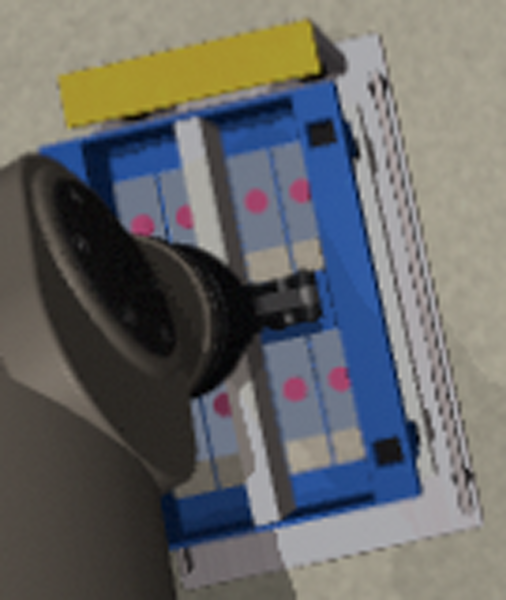

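The side crop shows the blue tray's near sockets at about (266,272) and (498,170), and the white tray's at (288,402) and (512,288). In the top crop, the blue ones are at (321,131) and (387,450). I'll compute the offset between the two trays.

Run:
```python
from h import *
S=np.array([[88,-72],[-88,-72]])/1000
zr=.1331-.038+.060
t4=np.load('pics/top4.npz')['im'];t0=np.load('pics/top0.npz')['im'];s4=np.load('pics/side4.npz')['im']
def rep(nm,cam,im,pts,z,r=4,ref=True):
    q=[cen(im,*p,r=r) for p in pts] if ref else pts
    P=atz(cam,q,z);th,t,res=fit(S,P[:,:2]);print(nm,np.round(q,2).tolist(),P[:,:2].round(4).tolist(),"yaw",np.degrees(th).round(2),"c",t.round(4),"len res",(res*1e3).round(1).tolist())
T=lambda x,y:(100+(x+.5)/3.75-.5,150+(y+.5)/3.75-.5)
rep("blue top","top",t4,[T(321,131),T(387,450)],zr); rep("blue top raw","top",t4,[T(321,131),T(387,450)],zr,ref=False)
rep("white top","top",t0,[(192.21,189.78),(208.18,265.44)],.068)
Q=lambda x,y:(80+(x+.5)/3.5-.5,90+(y+.5)/3.5-.5)
rep("blue side","side",s4,[Q(498,170),Q(266,272)],zr,ref=False)
rep("white side","side",s4,[Q(511,288),Q(288,402)],.068,ref=False)
s0=np.load('pics/side0.npz')['im'][:,:,::-1]
for n,im,u,v in [("a",s4[:,:,::-1],222,138),("b",s4[:,:,::-1],156,167),("c",s0,226,171),("d",s0,162,204)]:
    c=cv2.resize(im[v-14:v+15,u-14:u+15],None,fx=10,fy=10,interpolation=cv2.INTER_NEAREST);print(n,u-14,v-14)
    cv2.imwrite(f"pics/_{n}.png",c)
cv2.imwrite("pics/abcd.png",np.vstack([np.hstack([cv2.imread(f"pics/_{a}.png") for a in p]) for p in ("ab","cd")]))
```

```text
blue top [[185.12, 184.75], [203.22, 269.9]] [[0.6037, 0.1746], [0.431, 0.1393]] yaw 11.56 c [0.5029 0.2275] len res [[0.1, 0.0], [-0.1, -0.0]]
blue top raw [[185.23, 184.57], [202.83, 269.63]] [[0.604, 0.1743], [0.4315, 0.14]] yaw 11.25 c [0.5037 0.2278] len res [[-0.1, -0.0], [0.1, 0.0]]
white top [[192.21, 189.78], [208.18, 265.44]] [[0.6022, 0.1744], [0.4303, 0.1398]] yaw 11.39 c [0.502  0.2277] len res [[-0.3, -0.1], [0.3, 0.1]]
blue side [[221.93, 138.21], [155.64, 167.36]] [[0.6037, 0.1768], [0.4309, 0.1448]] yaw 10.5 c [0.5042 0.2316] len res [[-0.1, -0.0], [0.1, 0.0]]
white side [[225.64, 171.93], [161.93, 204.5]] [[0.6087, 0.1776], [0.4317, 0.1433]] yaw 10.96 c [0.5065 0.2311] len res [[2.1, 0.4], [-2.1, -0.4]]
a 208 124
b 142 153
c 212 157
d 148 190
```

View pics/abcd.png

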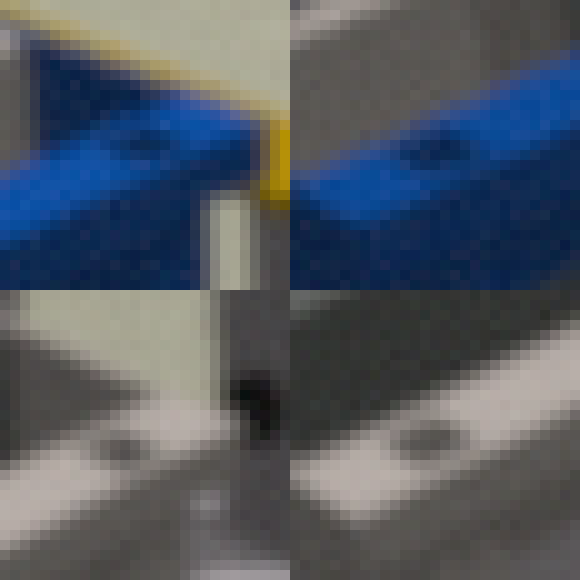

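```bash
python3 -m crank '[[[0.0012,0,0.008],[0,0,0.0],0.0],[[0,0,0.01],[0,0,0],0.0],[[0,0,0.005],[0,0,0],0.0],[[0,0,0],[0,0,0],0.0],[[0,0,0],[0,0,0],0.0]]'
python3 - <<'E'
from h import *
S=np.array([[88,-72],[-88,-72]])/1000
P=atz("side",[(223.3,172.5),(161,204.3)],.068);th,t,res=fit(S,P[:,:2]);print("white side",P.round(4).tolist(),np.degrees(th),t,(res*1e3).round(1).tolist())
to(.502,.2290,.106,191.34)
im,d=bot.read_camera('side');np.savez('pics/side5.npz',im=im,d=d)
im=im[:,:,::-1]
c=np.hstack([cv2.resize(im[150:230,115:185],(390,446),interpolation=cv2.INTER_CUBIC),cv2.resize(im[110:190,180:250],(390,446),interpolation=cv2.INTER_CUBIC)])
cv2.imwrite('pics/side5.png',c)
E
```

```text
t: 8.98
eef_pos: [0.5016, 0.2286, 0.1093]
tool_rot: [0.0, -0.099, 0.995, 0.0]
contact_force: [0.4, -0.2, -6.4]
gripper_width: 0.148
white side [[0.603, 0.1786, 0.068], [0.4304, 0.1452, 0.068]] 10.983028847466846 [0.50297757 0.23257795] [[-0.1, -0.0], [0.1, 0.0]]
t 8.97 pos [0.5016 0.2286 0.1093] yaw -168.61 z [ 2.e-04  1.e-04 -1.e+00] F [ 0.4 -0.2 -6.4] T [-0.01 -0.03 -0.01] w 0.148
tool shift [-0.0005  0.0004  0.0033] turn z 0.05
```

View pics/side5.png

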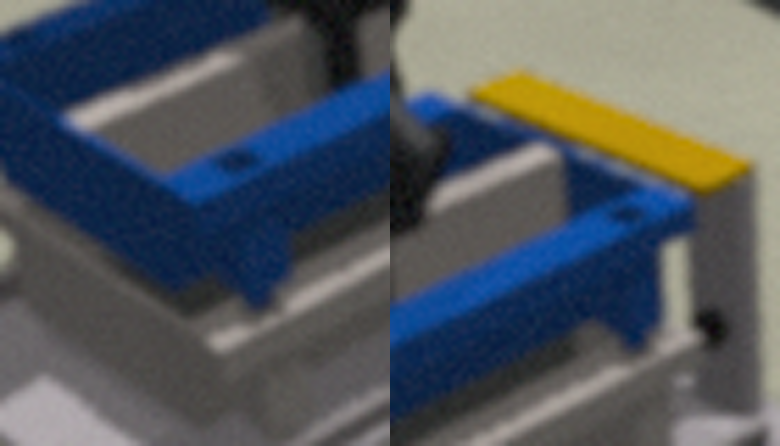

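The side crop shows the near lug directly over its socket (about 265,305). I'll lower in small steps and watch the force.

```bash
python3 -m crank '[[[-0.0002,0.0006,0.001],[0,0,0.0],0.0],[[0,0,0.001],[0,0,0],0.0],[[0,0,0.001],[0,0,0],0.0],[[0,0,0.0005],[0,0,0],0.0],[[0,0,0],[0,0,0],0.0]]'
python3 -c "
from h import *
to(.502,.2290,.106,191.34)"
python3 -m crank '[[[0,0,0.0005],[0,0,0.0],0.0],[[0,0,0.0005],[0,0,0],0.0],[[0,0,0],[0,0,0],0.0]]'
python3 -c "
from h import *
to(.502,.2290,.106,191.34)"
```

```text
t: 9.65
eef_pos: [0.5015, 0.2291, 0.1057]
tool_rot: [-0.0, -0.099, 0.995, -0.0]
contact_force: [0.9, 0.3, -6.9]
gripper_width: 0.154
t 9.65 pos [0.5015 0.2291 0.1057] yaw -168.6 z [-1.e-04 -0.e+00 -1.e+00] F [ 0.9  0.3 -6.9] T [-0.01 -0.01  0.01] w 0.154
tool shift [-0.0005 -0.0002 -0.0003] turn z 0.06
t: 10.02
eef_pos: [0.5015, 0.2291, 0.1048]
tool_rot: [-0.0, -0.099, 0.995, 0.0]
contact_force: [0.9, -0.2, -6.6]
gripper_width: 0.153
t 10.03 pos [0.5015 0.2291 0.1048] yaw -168.61 z [-1.e-04  0.e+00 -1.e+00] F [ 0.9 -0.2 -6.6] T [0.04 0.01 0.06] w 0.153
tool shift [-0.0005 -0.0002 -0.0012] turn z 0.05
```

```bash
for i in 1 ; do python3 -m crank '[[[0,0,0.0005],[0,0,0.0],0.0],[[0,0,0.0005],[0,0,0],0.0],[[0,0,0],[0,0,0],0.0]]'; done
python3 -c "
from h import *
to(.502,.2290,.106,191.34)"
python3 -m crank '[[[0,0,0.0005],[0,0,0.0],0.0],[[0,0,0.0005],[0,0,0],0.0],[[0,0,0],[0,0,0],0.0]]'
python3 -c "
from h import *
to(.502,.2290,.106,191.34)"
```

```text
t: 10.4
eef_pos: [0.5015, 0.2291, 0.1037]
tool_rot: [-0.0, -0.099, 0.995, -0.0]
contact_force: [-0.3, 0.4, -6.5]
gripper_width: 0.153
t 10.4 pos [0.5015 0.2291 0.1037] yaw -168.6 z [-1.e-04 -0.e+00 -1.e+00] F [-0.3  0.4 -6.5] T [ 0.03  0.03 -0.01] w 0.153
tool shift [-0.0005 -0.0002 -0.0023] turn z 0.06
t: 10.78
eef_pos: [0.5015, 0.2291, 0.1027]
tool_rot: [-0.0, -0.099, 0.995, -0.0]
contact_force: [-1.4, 0.7, -6.9]
gripper_width: 0.154
t 10.78 pos [0.5015 0.2291 0.1027] yaw -168.6 z [-1.e-04 -0.e+00 -1.e+00] F [-1.4  0.7 -6.9] T [ 0.04  0.   -0.01] w 0.154
tool shift [-0.0005 -0.0002 -0.0033] turn z 0.06
```

Now 3 mm below flange level with no contact, so the lugs appear to be going in.

```bash
python3 -m crank '[[[0,0,0.0007],[0,0,0.0],0.0],[[0,0,0.0007],[0,0,0],0.0],[[0,0,0.0006],[0,0,0],0.0],[[0,0,0],[0,0,0],0.0]]'
python3 -c "
from h import *
to(.502,.2290,.096,191.34)"
python3 -m crank '[[[0,0,0.0007],[0,0,0.0],0.0],[[0,0,0.0007],[0,0,0],0.0],[[0,0,0.0006],[0,0,0],0.0],[[0,0,0],[0,0,0],0.0]]'
python3 -c "
from h import *
to(.502,.2290,.096,191.34)"
```

```text
t: 11.28
eef_pos: [0.5015, 0.2291, 0.1007]
tool_rot: [-0.0, -0.099, 0.995, -0.0]
contact_force: [0.5, -0.3, -6.4]
gripper_width: 0.15
t 11.28 pos [0.5015 0.2291 0.1007] yaw -168.61 z [-1.e-04 -1.e-04 -1.e+00] F [ 0.5 -0.3 -6.4] T [-0.03 -0.05  0.03] w 0.15
tool shift [-0.0005 -0.0002  0.0047] turn z 0.05
t: 11.78
eef_pos: [0.5015, 0.2291, 0.0987]
tool_rot: [-0.0, -0.099, 0.995, -0.0]
contact_force: [-0.2, 0.3, -7.1]
gripper_width: 0.151
t 11.78 pos [0.5015 0.2291 0.0987] yaw -168.61 z [-1.e-04 -0.e+00 -1.e+00] F [-0.2  0.3 -7.1] T [ 0.03 -0.05 -0.01] w 0.151
tool shift [-0.0005 -0.0002  0.0027] turn z 0.05
```

```bash
python3 -m crank '[[[0,0,0.0005],[0,0,0.0],0.0],[[0,0,0.0005],[0,0,0],0.0],[[0,0,0.0005],[0,0,0],0.0],[[0,0,0],[0,0,0],0.0]]'
python3 -m crank '[[[0,0,0.0005],[0,0,0.0],0.0],[[0,0,0.0003],[0,0,0],0.0],[[0,0,0],[0,0,0],0.0]]'
python3 -c "
from h import *
to(.502,.2290,.096,191.34)
im,d=bot.read_camera('side');np.savez('pics/side6.npz',im=im,d=d)
im=im[:,:,::-1]
cv2.imwrite('pics/side6.png',cv2.resize(im[90:260,80:280],None,fx=3.5,fy=3.5,interpolation=cv2.INTER_CUBIC))"
```

```text
t: 12.28
eef_pos: [0.5015, 0.2291, 0.0972]
tool_rot: [-0.0, -0.099, 0.995, -0.0]
contact_force: [0.1, -0.7, -6.9]
gripper_width: 0.15
t: 12.65
eef_pos: [0.5015, 0.2291, 0.0965]
tool_rot: [-0.0, -0.099, 0.995, -0.0]
contact_force: [0.1, -0.5, -6.4]
gripper_width: 0.15
t 12.65 pos [0.5015 0.2291 0.0965] yaw -168.6 z [-1.e-04 -0.e+00 -1.e+00] F [ 0.1 -0.5 -6.4] T [ 0.    0.04 -0.03] w 0.15
tool shift [-0.0005 -0.0002  0.0005] turn z 0.06
```

View pics/side6.png

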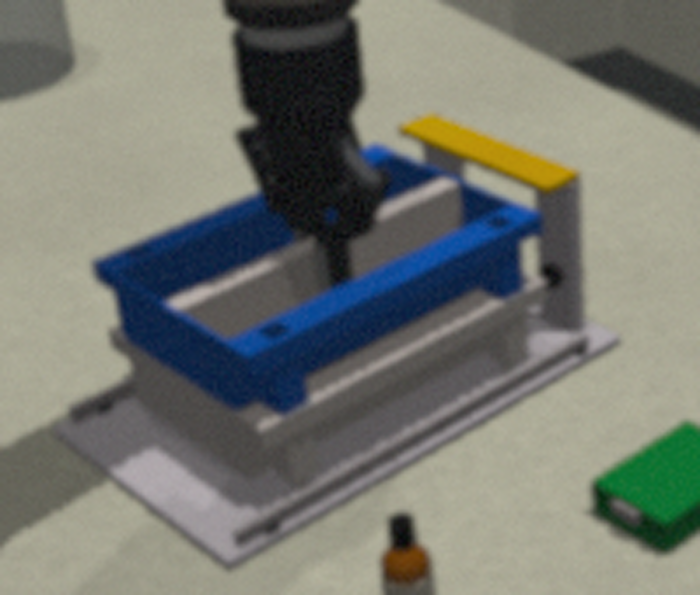

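The lugs are inside the sockets: the leg shoulders at about (285,400) are now at flange level. I'll continue until the weight transfers.

```bash
python3 -m crank '[[[0,0,0.0004],[0,0,0.0],0.0],[[0,0,0.0004],[0,0,0],0.0],[[0,0,0],[0,0,0],0.0]]'
python3 -m crank '[[[0,0,0.0004],[0,0,0.0],0.0],[[0,0,0],[0,0,0],0.0]]'
python3 -m crank '[[[0,0,0.0004],[0,0,0.0],0.0],[[0,0,0],[0,0,0],0.0]]'
```

```text
t: 13.08
eef_pos: [0.5016, 0.2291, 0.0959]
tool_rot: [0.0, -0.099, 0.995, 0.0]
contact_force: [-1.0, -1.1, -3.8]
gripper_width: 0.156
t: 13.32
eef_pos: [0.5016, 0.2291, 0.0956]
tool_rot: [0.0, -0.099, 0.995, 0.0]
contact_force: [-1.6, -1.5, -0.7]
gripper_width: 0.152
t: 13.58
eef_pos: [0.5016, 0.2292, 0.0953]
tool_rot: [0.0, -0.099, 0.995, 0.0]
contact_force: [-3.9, -1.7, 2.4]
gripper_width: 0.154
```

Weight has transferred at TCP z of about 0.0956, against 0.096 expected for fully seated. I'll check level with a picture, ease the preload a little, then push along -x of the tool.

```bash
python3 -m crank '[[[0,0,-0.0004],[0,0,0.0],0.0],[[0,0,0],[0,0,0],0.0],[[0,0,0],[0,0,0],0.0]]'
python3 - <<'E'
from h import *
to(.502,.2290,.096,191.34)
im,d=bot.read_camera('top');np.savez('pics/top7.npz',im=im,d=d)
c=cv2.resize(im[150:310,100:235,::-1],None,fx=3.75,fy=3.75,interpolation=cv2.INTER_CUBIC);cv2.imwrite('pics/top7.png',c)
E
```

```text
t: 13.95
eef_pos: [0.5016, 0.2291, 0.0953]
tool_rot: [0.0, -0.099, 0.995, 0.0]
contact_force: [-2.4, -1.4, 2.4]
gripper_width: 0.149
t 13.95 pos [0.5016 0.2291 0.0953] yaw -168.61 z [ 1.e-04  1.e-04 -1.e+00] F [-2.4 -1.4  2.4] T [-0.21  0.43  0.03] w 0.149
tool shift [-0.0004 -0.0002 -0.0007] turn z 0.05
```

View pics/top7.png

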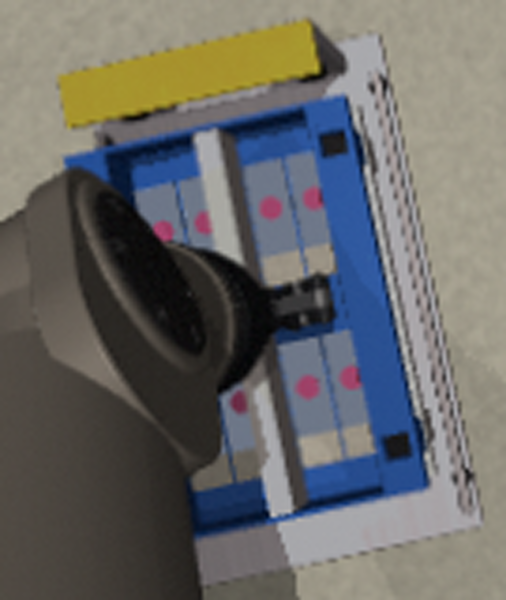

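The tray is seated and square to the base, with a visible gap to the back stop (sockets at 333,143 and 397,446). Now I'll push along the runners, gently.

```bash
python3 -m crank '[[[-0.001,0,0],[0,0,0.0],0.0],[[-0.001,0,0],[0,0,0],0.0],[[-0.001,0,0],[0,0,0],0.0],[[-0.001,0,0],[0,0,0],0.0],[[0,0,0],[0,0,0],0.0]]'
python3 -c "
from h import *
to(.502,.2290,.096,191.34)"
```

```text
t: 14.62
eef_pos: [0.5042, 0.2298, 0.095]
tool_rot: [-0.001, -0.099, 0.995, -0.0]
contact_force: [-7.0, -0.8, 4.1]
gripper_width: 0.152
t 14.62 pos [0.5042 0.2298 0.095 ] yaw -168.59 z [-2.4e-03 -6.0e-04 -1.0e+00] F [-7.  -0.8  4.1] T [-0.21  1.15 -0.05] w 0.152
tool shift [ 0.0024 -0.0004 -0.0009] turn z 0.07
```

```bash
python3 -m crank '[[[-0.001,0,-0.0004],[0,0,0.0],0.0],[[-0.001,0,0],[0,0,0],0.0],[[-0.0015,0,0],[0,0,0],0.0],[[-0.0015,0,0],[0,0,0],0.0],[[-0.0015,0,0],[0,0,0],0.0],[[-0.0015,0,0],[0,0,0],0.0],[[0,0,0],[0,0,0],0.0]]'
python3 -c "
from h import *
to(.502,.2290,.096,191.34)"
```

```text
t: 15.5
eef_pos: [0.5118, 0.2313, 0.0952]
tool_rot: [-0.002, -0.099, 0.995, -0.0]
contact_force: [-7.0, -1.2, 4.3]
gripper_width: 0.155
t 15.5 pos [0.5118 0.2313 0.0952] yaw -168.58 z [-3.e-03 -9.e-04 -1.e+00] F [-7.  -1.2  4.3] T [-0.16  1.16 -0.02] w 0.155
tool shift [ 0.01   -0.0004 -0.0008] turn z 0.08
```

```bash
python3 -m crank '[[[-0.0015,0,-0.0003],[0,0,0.0],0.0],[[-0.0015,0,0],[0,0,0],0.0],[[-0.0015,0,0],[0,0,0],0.0],[[-0.0015,0,0],[0,0,0],0.0],[[-0.001,0,0],[0,0,0],0.0],[[-0.001,0,0],[0,0,0],0.0],[[0,0,0],[0,0,0],0.0]]'
python3 - <<'E'
from h import *
to(.502,.2290,.096,191.34)
im,d=bot.read_camera('side');np.savez('pics/side8.npz',im=im,d=d)
cv2.imwrite('pics/side8.png',cv2.resize(im[90:260,80:280,::-1],None,fx=3.5,fy=3.5,interpolation=cv2.INTER_CUBIC))
E
```

```text
t: 16.38
eef_pos: [0.5194, 0.2329, 0.0953]
tool_rot: [-0.002, -0.099, 0.995, -0.0]
contact_force: [-7.6, -1.0, 2.9]
gripper_width: 0.151
t 16.38 pos [0.5194 0.2329 0.0953] yaw -168.58 z [-0.0034 -0.001  -1.    ] F [-7.6 -1.   2.9] T [-0.15  1.26 -0.03] w 0.151
tool shift [ 0.0178 -0.0003 -0.0006] turn z 0.08
```

View pics/side8.png

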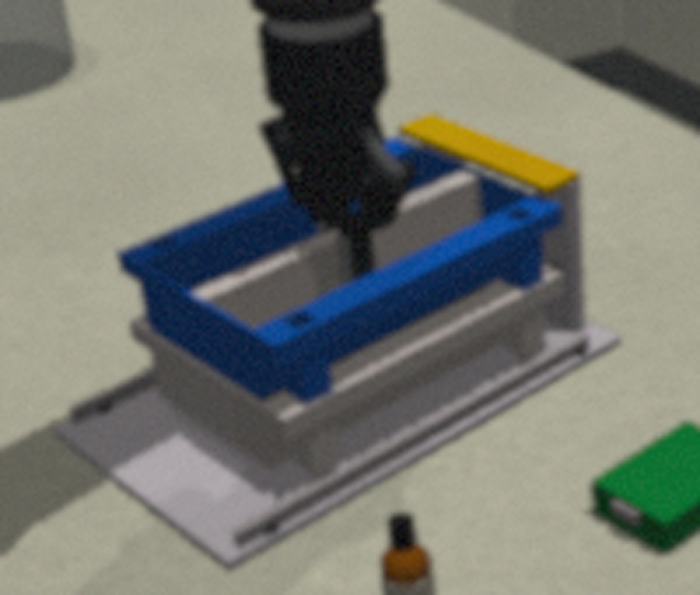

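The pair moves together and the far end is passing under the lip. Now small steps until the force rises at the buffers.

```bash
python3 -m crank '[[[-0.001,0,0],[0,0,0.0],0.0],[[-0.001,0,0],[0,0,0],0.0],[[-0.0005,0,0],[0,0,0],0.0],[[0,0,0],[0,0,0],0.0]]'
python3 -m crank '[[[-0.0005,0,0],[0,0,0],0.0],[[-0.0005,0,0],[0,0,0],0.0],[[0,0,0],[0,0,0],0.0]]'
python3 -m crank '[[[-0.0005,0,0],[0,0,0],0.0],[[-0.0005,0,0],[0,0,0],0.0],[[0,0,0],[0,0,0],0.0]]'
```

```text
t: 16.92
eef_pos: [0.5218, 0.2333, 0.0953]
tool_rot: [-0.002, -0.099, 0.995, -0.0]
contact_force: [-6.8, -1.6, 2.5]
gripper_width: 0.152
t: 17.3
eef_pos: [0.5227, 0.2335, 0.0953]
tool_rot: [-0.002, -0.1, 0.995, -0.0]
contact_force: [-7.4, -0.8, 1.9]
gripper_width: 0.153
t: 17.68
eef_pos: [0.5237, 0.2337, 0.0953]
tool_rot: [-0.002, -0.099, 0.995, -0.0]
contact_force: [-7.6, -1.8, 2.7]
gripper_width: 0.152
```

```bash
python3 -m crank '[[[-0.0005,0,0],[0,0,0],0.0],[[-0.0005,0,0],[0,0,0],0.0],[[0,0,0],[0,0,0],0.0]]'
python3 -m crank '[[[-0.0005,0,0],[0,0,0],0.0],[[-0.0005,0,0],[0,0,0],0.0],[[0,0,0],[0,0,0],0.0]]'
python3 -m crank '[[[-0.0005,0,0],[0,0,0],0.0],[[0,0,0],[0,0,0],0.0]]'
```

```text
t: 18.05
eef_pos: [0.5247, 0.2339, 0.0953]
tool_rot: [-0.002, -0.099, 0.995, -0.0]
contact_force: [-8.2, -1.1, 2.9]
gripper_width: 0.151
t: 18.42
eef_pos: [0.5257, 0.2341, 0.0953]
tool_rot: [-0.002, -0.099, 0.995, -0.0]
contact_force: [-7.8, -0.5, 3.3]
gripper_width: 0.151
t: 18.68
eef_pos: [0.5262, 0.2342, 0.0953]
tool_rot: [-0.002, -0.099, 0.995, -0.0]
contact_force: [-8.1, -2.0, 2.1]
gripper_width: 0.153
```

```bash
python3 -m crank '[[[-0.0005,0,0],[0,0,0],0.0],[[0,0,0],[0,0,0],0.0]]'
python3 -m crank '[[[-0.0005,0,0],[0,0,0],0.0],[[0,0,0],[0,0,0],0.0]]'
python3 -m crank '[[[-0.0005,0,0],[0,0,0],0.0],[[0,0,0],[0,0,0],0.0]]'
```

```text
t: 18.92
eef_pos: [0.5266, 0.2343, 0.0953]
tool_rot: [-0.002, -0.099, 0.995, -0.0]
contact_force: [-7.0, -1.6, 2.6]
gripper_width: 0.15
t: 19.18
eef_pos: [0.5272, 0.2344, 0.0953]
tool_rot: [-0.002, -0.099, 0.995, -0.0]
contact_force: [-7.7, -1.4, 2.3]
gripper_width: 0.155
t: 19.42
eef_pos: [0.5276, 0.2345, 0.0953]
tool_rot: [-0.002, -0.099, 0.995, -0.0]
contact_force: [-7.5, -1.8, 2.8]
gripper_width: 0.152
```

```bash
python3 -m crank '[[[-0.0005,0,0],[0,0,0],0.0],[[0,0,0],[0,0,0],0.0]]'
python3 -c "
from h import *
im,d=bot.read_camera('top');np.savez('pics/top9.npz',im=im,d=d)
cv2.imwrite('pics/top9.png',cv2.resize(im[150:310,100:235,::-1],None,fx=3.75,fy=3.75,interpolation=cv2.INTER_CUBIC))"
```

```text
t: 19.68
eef_pos: [0.528, 0.2346, 0.0953]
tool_rot: [-0.002, -0.099, 0.995, -0.0]
contact_force: [-8.9, -1.6, 3.6]
gripper_width: 0.154
```

View pics/top9.png

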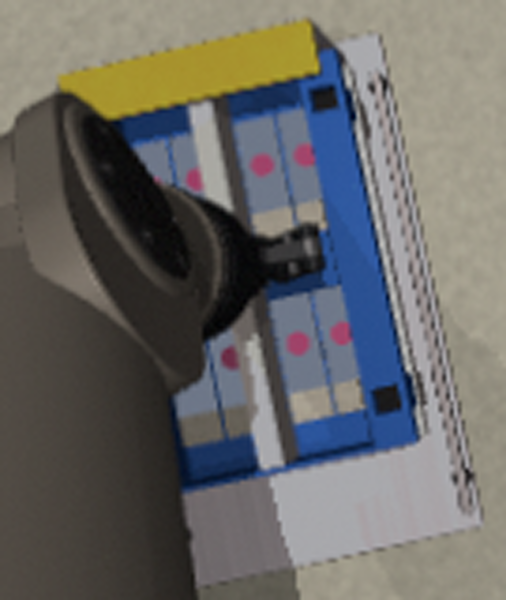

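The blue end is under the lip by this view (lip edge about 75,120 to 320,70). I'll continue in small steps until the buffers resist.

```bash
python3 -m crank '[[[-0.0005,0,0],[0,0,0],0.0],[[0,0,0],[0,0,0],0.0]]'
python3 -m crank '[[[-0.0005,0,0],[0,0,0],0.0],[[0,0,0],[0,0,0],0.0]]'
```

```text
t: 19.98
eef_pos: [0.528, 0.2346, 0.0952]
tool_rot: [-0.002, -0.099, 0.995, -0.001]
contact_force: [-9.5, -2.1, 3.7]
gripper_width: 0.156
t: 20.23
eef_pos: [0.528, 0.2346, 0.0951]
tool_rot: [-0.003, -0.099, 0.995, -0.001]
contact_force: [-10.5, -1.5, 5.2]
gripper_width: 0.153
```

Position has stalled at x = 0.528 while the force climbs, so the buffers are met. One more small confirming step, then back off and release.

```bash
python3 -m crank '[[[-0.0006,0,0],[0,0,0],0.0],[[-0.0004,0,0],[0,0,0],0.0],[[0,0,0],[0,0,0],0.0]]'
python3 -m crank '[[[0.001,0,0],[0,0,0],0.0],[[0.001,0,-0.0002],[0,0,0],0.0],[[0,0,0],[0,0,0],0.0]]'
python3 -c "
from h import *
to(.502,.2290,.096,191.34)"
```

```text
t: 20.6
eef_pos: [0.5281, 0.2346, 0.0949]
tool_rot: [-0.004, -0.1, 0.995, -0.001]
contact_force: [-13.3, -2.9, 6.1]
gripper_width: 0.153
t: 20.98
eef_pos: [0.528, 0.2346, 0.0954]
tool_rot: [-0.002, -0.099, 0.995, -0.0]
contact_force: [-8.1, -1.7, 2.0]
gripper_width: 0.15
t 20.98 pos [0.528  0.2346 0.0954] yaw -168.58 z [-0.0036 -0.0012 -1.    ] F [-8.1 -1.7  2. ] T [-0.12  1.17 -0.1 ] w 0.15
tool shift [ 0.0266 -0.0003 -0.0005] turn z 0.08
```

```bash
python3 -m crank '[[[0.001,0,0],[0,0,0],0.0],[[0,0,0],[0,0,0],0.03],[[0,0,0],[0,0,0],0.05],[[0,0,0],[0,0,0],0.05],[[0,0,0],[0,0,0],0.05]]'
python3 - <<'E'
from h import *
to(.502,.2290,.096,191.34)
for n in ['top','side']:
    im,d=bot.read_camera(n);np.savez(f'pics/{n}10.npz',im=im,d=d);cv2.imwrite(f'pics/{n}10.png',cv2.resize(im[90:310,80:280,::-1],None,fx=2.7,fy=2.7,interpolation=cv2.INTER_CUBIC))
E
```

```text
t: 21.6
eef_pos: [0.5293, 0.2347, 0.0963]
tool_rot: [0.0, -0.099, 0.995, 0.0]
contact_force: [-0.1, 0.2, -0.5]
gripper_width: 0.582
t 21.6 pos [0.5293 0.2347 0.0963] yaw -168.61 z [ 6.e-04  2.e-04 -1.e+00] F [-0.1  0.2 -0.5] T [-0.03 -0.02 -0.01] w 0.582
tool shift [ 0.0279 -0.0002  0.0003] turn z 0.05
```

View pics/side10.png

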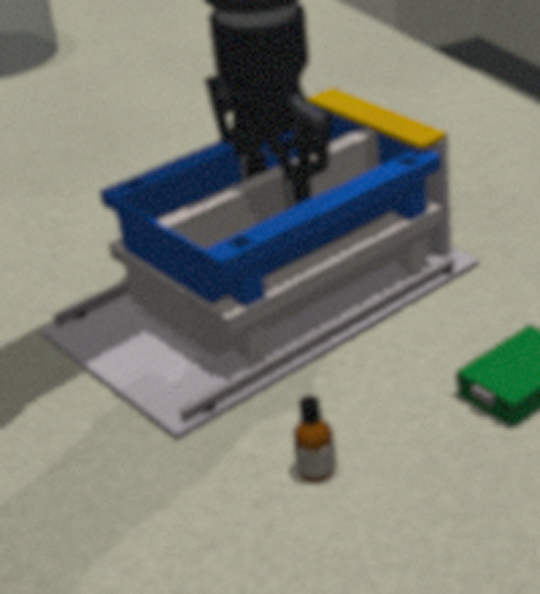

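Released: force is zero and the jaws stand either side of the spine. I'll retreat straight up, then sideways for a clear look.

```bash
python3 -m crank '[[[0,0,-0.01],[0,0,0],0.05],[[0,0,-0.03],[0,0,0],0.05],[[0,0,-0.05],[0,0,0],0.05],[[0,0,-0.05],[0,0,0],0.05],[[0.01,0.05,-0.01],[0,0,0],0.05],[[0.02,0.055,0],[0,0,0],0.05],[[0.02,0.055,0],[0,0,0],0.05],[[0.02,0.055,0],[0,0,0],0.05],[[0.02,0.055,0],[0,0,0],0.05],[[0,0,0],[0,0,0],0.05]]'
python3 - <<'E'
from h import *
for n in ['top','side']:
    im,d=bot.read_camera(n);np.savez(f'pics/{n}11.npz',im=im,d=d)
    c=im[140:310,100:240] if n=='top' else im[90:260,80:280]
    cv2.imwrite(f'pics/{n}11.png',cv2.resize(c[:,:,::-1],None,fx=3.5,fy=3.5,interpolation=cv2.INTER_CUBIC))
E
```

```text
t: 22.95
eef_pos: [0.3824, 0.4868, 0.2468]
tool_rot: [-0.001, -0.104, 0.995, 0.002]
contact_force: [0.2, 0.2, -0.1]
gripper_width: 0.581
```

View pics/side11.png

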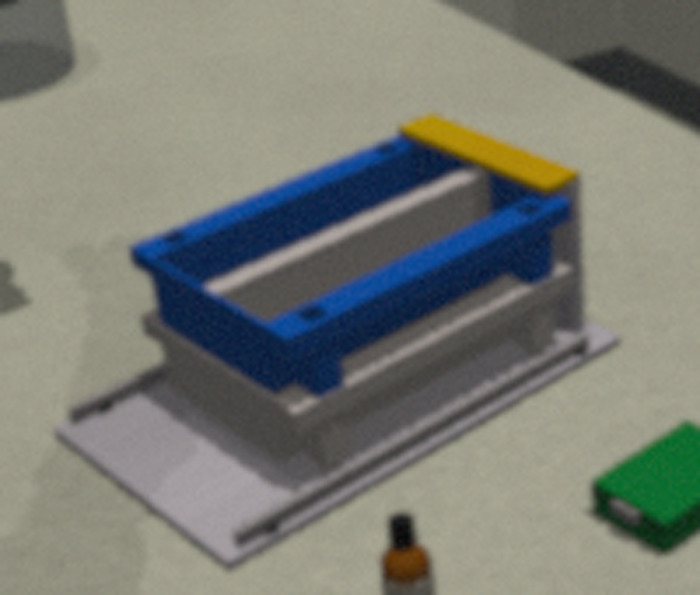

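View pics/top11.png

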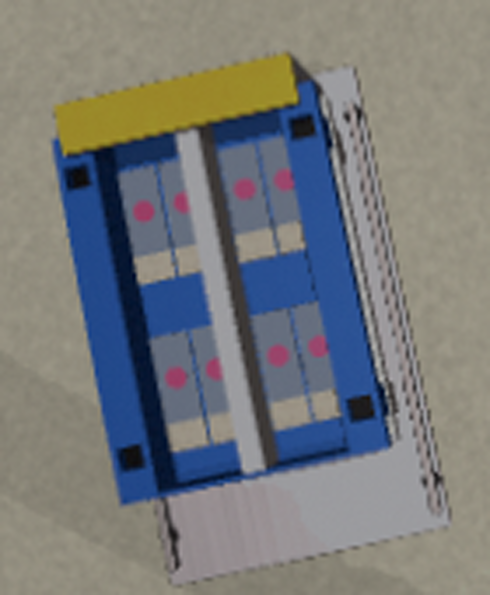

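The side view shows the blue tray down, its end under the lip and level with the white tray. The top view has all four sockets: (77,178), (302,127), (131,457) and (361,407). I'll measure position and height.

Run:
```python
from h import *
D=np.load('pics/top11.npz');im=D['im'];d=D['d']
T=lambda x,y:(100+(x+.5)/3.5-.5,140+(y+.5)/3.5-.5)
S=np.array([[88,72],[88,-72],[-88,72],[-88,-72]])/1000
pts=[T(77,178),T(302,127),T(131,457),T(361,407)]
for q in ([cen(im,*p) for p in pts],pts):
    for z in (.116,.118):
        P=atz("top",q,z);th,t,res=fit(S,P[:,:2]);print(z,"yaw",np.degrees(th).round(2),t.round(4),(res*1e3).round(1).tolist())
ax=np.array([np.cos(np.radians(11.34)),np.sin(np.radians(11.34))]);n=np.array([-ax[1],ax[0]])
print("moved from white start",((t-[.5022,.2275])@ax).round(4),((t-[.5022,.2275])@n).round(4))
L=atz("top",[T(64,154),T(299,103)],.129)[:,:2]; print("lip front ahead of centre",((L-t)@ax).round(4),((L-t)@n).round(4))
B=atz("top",[T(172,584),T(450,519)],.008)[:,:2]; print("base front",((B-t)@ax).round(4),((B-t)@n).round(4))
# rim plane by depth
pl=[]
for (x,y) in [(90,230),(100,290),(115,380),(120,480),(315,180),(330,260),(350,350),(370,440)]:
    u,v=T(x,y);u,v=int(round(u)),int(round(v));uu,vv=np.meshgrid(range(u-1,u+2),range(v-1,v+2))
    pl.append(np.median(bydepth("top",np.c_[uu.ravel(),vv.ravel()],d[vv,uu].ravel()),0))
pl=np.array(pl);A=np.c_[(pl[:,:2]-t),np.ones(len(pl))];print(pl[:,2].round(4));print(np.linalg.lstsq(A,pl[:,2],rcond=None)[0].round(4))
D0=np.load('pics/top0.npz')['im']
g=cv2.absdiff(D0,im)[100:275,245:285];print("bystander diff",g.mean(),g.max())
```

```text
0.116 yaw 11.43 [0.5275 0.2332] [[-0.2, 0.1], [0.3, -0.0], [0.2, 0.2], [-0.4, -0.4]]
0.118 yaw 11.43 [0.5275 0.2327] [[-0.4, -0.1], [0.1, 0.1], [0.5, 0.1], [-0.2, -0.1]]
0.116 yaw 11.46 [0.5274 0.2333] [[-0.4, 0.2], [-0.3, -0.2], [0.5, 0.2], [0.3, -0.1]]
0.118 yaw 11.46 [0.5273 0.2328] [[-0.6, -0.1], [-0.6, -0.0], [0.7, 0.0], [0.4, 0.1]]
moved from white start 0.0257 0.0002
lip front ahead of centre [0.1016 0.1005] [ 0.0738 -0.0745]
base front [-0.1848 -0.1813] [ 0.0988 -0.0994]
[0.1171 0.1168 0.1173 0.1158 0.1181 0.1166 0.117  0.1174]
[ 0.0053 -0.0032  0.1171]
bystander diff 3.091809523809524 7
```

Every check is consistent: rim at 0.117 m, level, yaw 11.4°, sideways within about 0.3 mm. The lip front reads 101 mm ahead of the centre against 103 nominal, within calibration error. Handing in.

```bash
python3 -c "
from station import bot
print(bot.hand_in(), bot.get_obs()['t'])"
```

```text
the job is handed in; nothing more can be done
the job is handed in; nothing more can be done
```

The blue tray is stacked on the white tray, pushed home against the buffers with its end under the lip, and released. I handed in at about 23 s of the 67 s allowed. The hand-in gave no verdict.

- **Seating:** I gripped the spine and located both trays from their sockets in the pictures. All four lugs went in on the first lowering, with no searching. The weight transferred at TCP height 0.0956 m, against 0.096 m expected, with about 9 N of contact, still about 25 mm short of the stop.
- **Pushing:** The pair slid about 27 mm with roughly 8 N of drag. It stalled at the buffers, where the wrist force peaked at about 15 N.
- **Last checks:** The rim measured 0.117 m, against 0.118 m nominal, and was level within about 6 mrad. Yaw was within about 0.1° of the base, and the tray was about 0.2 mm off sideways. The bystanders looked unchanged in the top view.
- **Disagreement:** The lip edge measured 101 mm ahead of the tray centre, where 103 mm was expected, and the front edge of the base also read about 2 mm nearer than expected. Both would put the tray about 2 mm past home, inside the 3 mm limit. That is also about the size of the calibration error, so I relied on the buffer contact.

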